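# Free the seized rack clamp and close it

## Task

The wing knob of the rack clamp on the worktop has seized, and its two jaws stand open beside the black tube rack. Work the knob back and forth by its wing, from stop to stop and without forcing it, until it breaks free, then turn it on clockwise until both jaws have drawn in and hold the rack firmly, so that tubes can be uncapped with one hand. Move the jaws only with the knob, and leave the other things on the worktop where they are.

Things in the scene. Friction and masses are not known exactly. Their poses are not given: they have to be found in the camera images.
- clamp: Rack clamp fixed to the worktop: dark base plate 140x262x10 mm, grey gear case 68x172 mm (x -34 to 34 mm) with a 60 mm round collar on top (88 mm, collar 92 mm high), grey end blocks 49 mm high. Origin on the worktop under the knob's axis; x points from the knob to the rack, y left, z up. Two aluminium jaws (tops at 50 mm) slide along y behind the case and reach from x = 43 to 215 mm.
- knob (a joint): Angle (rad) of the black wing knob on the case, clockwise from above positive; at 0 its bar lies along the clamp's y. Seized: hard stops at about -0.25 and at 0.12 or 0.28. Rocked from stop to stop, reversing gently (0.05 m/s), it gives after two or three strokes, last anticlockwise (then to -0.3 or as far as -0.5), and runs clockwise to the rack at 0.9. One way alone never frees it.
- wing_left (a point): Point on the centre line of the wing towards the clamp's +y at knob 0, 55 mm from the axis, 118 mm above the worktop. Bar 168 mm long over both wings, 18 mm thick (20 at the tips), z 106 to 130 mm; hub 48 mm across, z 92 to 134 mm. It turns with 2 to 5 N here and stays where left; 11 to 15 N is enough to be at a stop or to clamp firmly. Over 140 N of both fingers together would break it.
- wing_right (a point): The same point on the other wing. It moves towards the robot as the knob turns clockwise, the left one towards the rack (above it).
- jaw_left_pad (a point): Middle of the left jaw's rubber pad face (95x30 mm, facing the rack), 31 mm above the worktop. At knob 0 it is 76 mm from the clamp's middle plane; both jaws draw in together by 27 mm per rad of the knob.
- jaw_right_pad (a point): The same on the right jaw, facing left.
- tube_rack: Empty black tube rack, 105x195x49 mm, loose, 0.25 kg, standing on the worktop between the jaws; origin in the middle of its underside, y along its long side, which lies along the clamp's x. The jaws push it into the middle as they close.
- tape_roll: Roll of tape, 104 mm across, 25 mm high, loose, to the right of the clamp: leave alone. Origin in the middle of its underside.
- lab_timer: White timer with a round top, 64x64x43 mm, loose, to the right of the clamp: leave alone. Origin in the middle of its underside.

How it is judged:
By the outcome, as a careful person would: the job done as asked, in the order asked, and still so for the second after the job is handed in, with the robot touching nothing.
It also fails if it takes over 54 s, if anything falls off the work surface, if the arm or the gripper's body presses on something with over 40 N, if the wrist force passes 120 N, or if a joint passes its speed limit or range.

## Robot

A 6-joint arm with a two-finger parallel gripper is mounted at the origin on a cart in front of the work surface, level with it; the furniture and walls round the work are solid. World frame = base frame: x ahead of the robot, y to its left, z up, the work surface at z = 0. Lengths are in m, angles in rad, forces in N, time in s.
With the tool pointing down it reaches from about 0.35 to 0.875 m from the base axis. Payload 15.5 kg.
Tool frame: the origin (TCP) lies at the very end of the fingers, on their centre line; the grasp point (between the pads) lies arm.pinch_z behind it (arm.pinch_z is the distance from the TCP to the grasp point, in m); z points along the fingers, y is the line along which they close (so a half turn about z gives the same grasp; the last joint's range is limited). The gripper opens to 85 mm and grips with 20 to 120 N. Pads are 22 mm wide; open, the fingers measure 114 mm over their backs; the gripper's body (76 mm by 85 mm) begins 54 mm behind the grasp point. The pads swing forward as they close: fully open they stand 13 mm farther back than shut.
Start: joints at [1.097, 0.494, 1.345, -0, 1.302, -0.096], TCP at [0.231, 0.581, 0.231] pointing down, gripper open.
Joint ranges: [-2.91, 2.91], [-0.82, 2.16], [0.22, 2.67], [-1.22, 4.37], [0.12, 2.79], [-3.08, 3.08]. Speed limits (rad/s): [1.89, 1.89, 2.57, 3.01, 3.01, 3.01].

## Interface

Orientations are given as a unit quaternion [x, y, z, w].
In Python, from rig import status, optics, job, arm gives the robot as it stands.
- The arm moves only by the tool step_arm, never from a script. Its argument "deltas" is a list of rows, each a list of 3 entries, a list of its own where there are three numbers: the shift along the tool's x, y, z in m, then the turn, a rotation vector about the tool's x, y, z in degrees, then the finger opening in m, from 0 to 0.0854. A call has 1 to 5 rows; each row is the pose to reach, as a shift and turn from the pose commanded when the call began, along the tool's axes at that moment; what a row does not reach only later rows make up. A row lasts 1/12 s, in which the tool goes at most 41.7 mm and 7.16 degrees, less where a joint would pass 70% of its speed; a pose out of reach is approached as far as the arm can. A call with a gripper value outside its range is refused whole. The fingers move at their own pace and stop on an object; "squeeze" is the grip in N (left out, the last holds). Time passes only in rows, so rows that repeat a pose let the fingers close. It gives the time, the measured TCP pose, the force, the opening and the grip force at its end, in the units of the state.
- status.get_obs(): the state, without advancing time (a new reading comes with each control period).
- optics.camera(name): name is "scene" or "side" or "wrist"; returns a dict with "image" (480x640x3 uint8, red, green, blue), "range_z" (480x640 float32, m along the optical axis (not along the pixel's ray), 0 where there is no reading), "vfov" (degrees; the focal length in pixels is half the picture's height over the tangent of half this angle, whatever the lens; pixels are square), "cx", "cy" (the principal point, pixels), "R" (3x3) and "t" (3): a world point X has camera coordinates R X + t. Camera axes: x right, y down, z forward; pixel columns grow to the right and rows downward; lengths in m; the calibration is good to about 2 mm. A picture is of the moment at which its call begins.
- job.finish_job(): hands the job in; it is judged then, once.
The state is a dict: "clock": time; "q": joint angles; "qd": joint speeds; "joint_efforts": joint torques, N m; "ee_pos": TCP position; "tool_rot": TCP orientation; "contact_force": force on the tool from outside, world axes, zero at the start; "moment": the same for the moment, N m; "gripper_width": opening from 0.0 (shut) to 1.0 (fully open); "grasp_force": force on a finger pad.
Only numpy, scipy, OpenCV 4.12 (cv2) and the standard library are available. Lean on these libraries where they do the work, as an engineer would, in place of code of your own. Each camera call takes 0.05 s, during which the arm holds its last target. There are 200 camera calls.

## Working session

There is one attempt and no reset: what is moved stays moved. The work goes in short steps, Python scripts to look and compute and a tool call to move; the robot and the scene stay as the last step left them, time stands still between calls to the robot, and variables do not carry over. Pictures are saved under pics/ and viewed, at most 10 in all, crops included, and the job is handed in when it is done.

Besides the shell and the picture viewer there is one more tool, called after ">>>" as name(argument=value, ...), one argument or row to a line, values as JSON. step_arm: Moves the arm, as the interface text tells. Its arguments: {"type":"object","properties":{"deltas":{"type":"array"},"squeeze":{"type":"number"}},"required":["deltas"]}

```bash
mkdir -p pics; ls; python3 - <<'E'
from rig import status, optics, job, arm
import cv2,numpy as np
print(status.get_obs(), arm.pinch_z)
for n in ("scene","side"):
    c=optics.camera(n); cv2.imwrite(f"pics/{n}0.png",c["image"][:,:,::-1]); np.savez(f"{n}0.npz",**c)
    print(n,c["vfov"],c["cx"],c["cy"],c["R"],c["t"])
E
```

```text
pics
{'clock': 0.0, 'q': array([ 1.09754021e+00,  4.94211591e-01,  1.34616168e+00, -7.04277254e-08,
        1.30249142e+00, -9.54684252e-02]), 'qd': array([-6.26849431e-04, -3.91105588e-04,  1.42313435e-03, -1.11878250e-03,
       -7.55720081e-05,  2.47471999e-04]), 'joint_efforts': array([ 1.31417873e-03, -8.82126188e+01, -3.83893991e+01,  6.77955313e-05,
        9.68345819e-03,  1.01704126e-05]), 'ee_pos': array([0.23034789, 0.58060042, 0.23067224]), 'tool_rot': array([ 1.87772482e-01,  9.82212345e-01, -6.10485544e-04, -1.78399337e-04]), 'contact_force': array([ 0.35864307,  0.39910955, -0.57586941]), 'moment': array([ 0.01663519, -0.036112  , -0.00788438]), 'grasp_force': 0.0, 'gripper_width': 1.0001496090420712} 0.0187
scene 48.57163147322725 321.5391625351078 239.08497429635062 [[ 0.83835264 -0.54461137 -0.02373408]
 [-0.26366157 -0.3669934  -0.89207534]
 [ 0.47712413  0.75413148 -0.45126297]] [-0.47436448  0.26720467  0.78580409]
side 56.96827223222809 326.80168274544644 245.0810644900246 [[ 0.99983197  0.0053747  -0.01752563]
 [-0.01060359 -0.61030288 -0.79209719]
 [-0.01495323  0.79214993 -0.61014334]] [-0.55924636  0.09307468  0.9228634 ]
```

View pics/scene0.png

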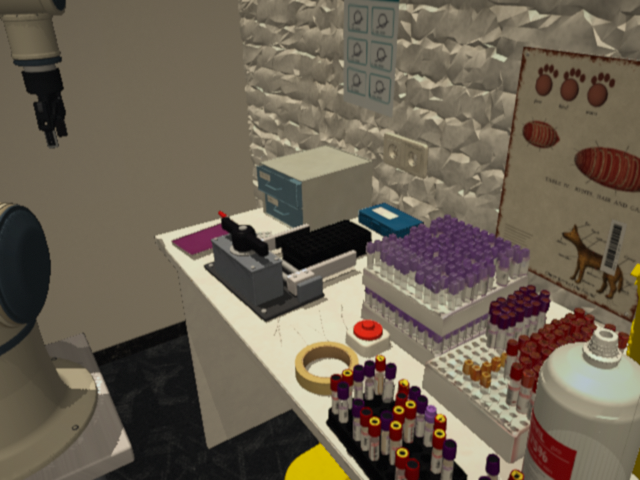

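View pics/side0.png

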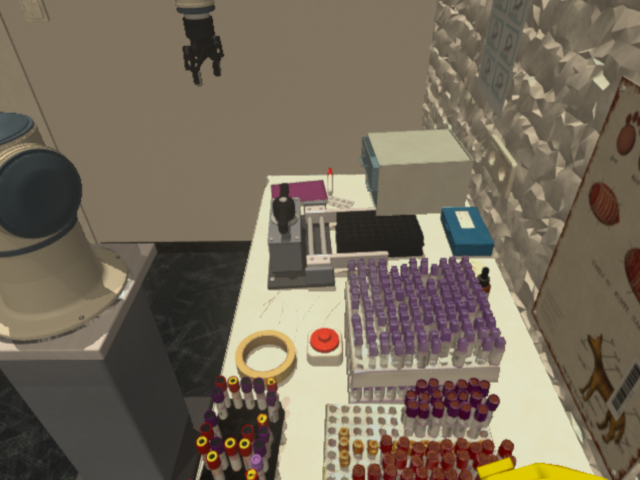

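The knob shows at about (284,208) in the side view and (243,235) in the scene view. The rack is at (380,233) in the side view, behind the case. I'll fit the clamp pose from the ranges.

```bash
cat > h.py <<'E'
import numpy as np,cv2
def cloud(c):
    f=240/np.tan(np.radians(float(c["vfov"])/2)); v,u=np.mgrid[:480,:640]; z=c["range_z"]
    P=np.stack([(u-c["cx"])/f*z,(v-c["cy"])/f*z,z],-1)
    W=(P-c["t"])@c["R"]; W[z==0]=np.nan
    return W
def rect(p): 
    r=cv2.minAreaRect((p[:,:2]*1000).astype(np.float32)); return np.round(r[0],1),np.round(r[1],1),round(r[2],1)
E
python3 - <<'E'
from h import *
for n in("scene","side"):
    c=np.load(n+"0.npz"); W=cloud(c); im=c["image"].astype(int)
    k=np.nanmedian(W[225:240,235:250] if n=="scene" else W[200:215,278:290],axis=(0,1)); print(n,k)
    near=np.linalg.norm(W[...,:2]-k[:2],axis=-1)<0.2
    gray=im.max(-1)
    for nm,lo,hi in(("case",.083,.0905),("bar",.120,.133),("plate",.006,.013),("rackjaw",.044,.053)):
        m=near&(W[...,2]>lo)&(W[...,2]<hi); p=W[m]; print(nm,len(p),rect(p),p.mean(0).round(3), p[:,2].mean().round(4))
    m=near&(W[...,2]>.044)&(W[...,2]<.053)
    for nm,mm in(("rack",m&(gray<50)),("jaws",m&(gray>110))):
        print(nm,mm.sum(),rect(W[mm]) if mm.sum()>5 else'')
E
```

```text
scene [0.46003848 0.11452148 0.13254198]
case 872 (array([465.2, 123.6]), array([ 69.2, 174.5]), 3.8) [0.456 0.1   0.087] 0.0873
bar 502 (array([464.1, 121.8]), array([ 44.7, 162.4]), 13.1) [0.462 0.111 0.128] 0.1276
plate 1326 (array([530.8, 157.3]), array([217.3, 323.8]), 4.0) [0.474 0.072 0.009] 0.0094
rackjaw 1586 (array([545.6, 123.5]), array([227.4, 252.8]), 3.5) [0.568 0.1   0.048] 0.0475
rack 685 (array([617.8, 150.9]), array([ 79.5, 123.4]), 4.1)
jaws 526 (array([563.2, 133.3]), array([191.2, 249.4]), 24.3)
side [0.47156469 0.10577403 0.13115077]
case 732 (array([467.6, 123.6]), array([ 67.8, 173.7]), 3.7) [0.472 0.088 0.088] 0.088
bar 405 (array([468.2, 124. ]), array([165. ,  46.2]), 83.8) [0.469 0.107 0.128] 0.1285
plate 1404 (array([506.7, 123.1]), array([153. , 261.3]), 1.6) [0.503 0.079 0.01 ] 0.01
rackjaw 1958 (array([572.3, 116.8]), array([259.7, 211.6]), 74.0) [0.585 0.114 0.048] 0.048
rack 822 (array([624.6, 151.2]), array([ 85.9, 121.5]), 4.4)
jaws 897 (array([573. , 116.8]), array([258.3, 211. ]), 73.5)
```

```bash
cat >> h.py <<'E'
from scipy.spatial.transform import Rotation as Ro
A=np.array([.4665,.1235]); YAW=np.radians(3.7)
def knob(W,near=.095):
    d=W[...,:2]-A; r=np.linalg.norm(d,axis=-1)
    p=d[(W[...,2]>.112)&(W[...,2]<.134)&(r>.032)&(r<near)]
    v=np.linalg.svd(p,full_matrices=False)[2][0]; v=v*np.sign(v[1])
    return np.pi/2+YAW-np.arctan2(v[1],v[0]), len(p), p
def togo(o,th,r=.055,z=.101):
    # shift in tool axes and turn about tool z to grip right wing at knob angle th
    h=YAW-th; u=np.array([np.sin(h),-np.cos(h)])  # right wing direction
    T=np.r_[A+r*u,z]; R=Ro.from_quat(o["tool_rot"]).as_matrix(); y=R[:,1]
    turn=np.degrees(np.arctan2(y[1],y[0])-h)
    return T,R.T@(T-o["ee_pos"]),turn
E
python3 - <<'E'
from h import *
from rig import status
for n in("scene","side"):
    a,k,p=knob(cloud(np.load(n+"0.npz"))); print(n,a,k)
    for s in(1,-1):
        q=p[p[:,1]*s>0]; print(s,len(q),q.mean(0),(np.pi/2+YAW-np.arctan2(*(s*q.mean(0))[::-1])))
print(togo(status.get_obs(),a,z=.2))
E
```

```text
scene 0.014070940345284333 414
1 153 [-0.00880835  0.05656683] -0.089898123873285
-1 261 [-0.00038462 -0.06236196] 0.07074461200426208
side -0.007770621460358118 304
1 101 [-0.00161336  0.0577847 ] 0.0366643031466094
-1 203 [ 0.0059761  -0.06423668] -0.02818835617790927
(array([0.47047566, 0.06864388, 0.2       ]), array([-0.4120084 , -0.38729318,  0.03113095]), np.float64(64.20719895651993))
```

>>> step_arm(
  deltas=[
    [[-0.0275,-0.0258,0],[0,0,0],0.0854],
    [[-0.055,-0.0516,0],[0,0,0],0.0854],
    [[-0.0825,-0.0775,0],[0,0,0],0.0854],
    [[-0.11,-0.103,0],[0,0,0],0.0854],
    [[-0.137,-0.129,0],[0,0,0],0.0854],
  ],
)

```text
clock: 0.52
ee_pos: [0.3105, 0.4088, 0.2311]
tool_rot: [0.188, 0.982, -0.0, -0.0]
contact_force: [0.9, -0.6, 0.4]
gripper_width: 1.0
grasp_force: 0.0
```

>>> step_arm(
  deltas=[
    [[-0.0275,-0.0258,0],[0,0,0],0.0854],
    [[-0.055,-0.0516,0],[0,0,0],0.0854],
    [[-0.0825,-0.0775,0],[0,0,0],0.0854],
    [[-0.11,-0.103,0],[0,0,0],0.0854],
    [[-0.137,-0.129,0],[0,0,0],0.0854],
  ],
)

```text
clock: 0.93
ee_pos: [0.3904, 0.2383, 0.2312]
tool_rot: [0.188, 0.982, -0.0, -0.0]
contact_force: [1.0, -0.5, 0.8]
gripper_width: 0.996
grasp_force: 0.0
```

>>> step_arm(
  deltas=[
    [[-0.0275,-0.0258,0],[0,0,0],0.0854],
    [[-0.055,-0.0516,0],[0,0,0],0.0854],
    [[-0.0825,-0.0775,0],[0,0,0],0.0854],
    [[-0.11,-0.103,0],[0,0,0],0.0854],
    [[-0.137,-0.129,0],[0,0,0],0.0854],
  ],
)

```text
clock: 1.35
ee_pos: [0.4702, 0.0677, 0.2312]
tool_rot: [0.188, 0.982, -0.0, -0.0]
contact_force: [0.2, 1.3, 0.3]
gripper_width: 1.0
grasp_force: 0.0
```

>>> step_arm(
  deltas=[
    [[0,0,0],[0,0,7],0.05],
    [[0,0,0],[0,0,14],0.05],
    [[0,0,0],[0,0,21],0.05],
    [[0,0,0],[0,0,28],0.05],
    [[0,0,0],[0,0,35],0.05],
  ],
)

```text
clock: 1.77
ee_pos: [0.4696, 0.0694, 0.2311]
tool_rot: [0.477, 0.879, -0.0, -0.0]
contact_force: [-0.2, -0.6, 0.2]
gripper_width: 0.583
grasp_force: 0.0
```

>>> step_arm(
  deltas=[
    [[0,0,0],[0,0,7],0.05],
    [[0,0,0],[0,0,14],0.05],
    [[0,0,0],[0,0,21],0.05],
    [[0,0,0],[0,0,28],0.05],
    [[0,0,0],[0,0,29.2],0.05],
  ],
)

```text
clock: 2.18
ee_pos: [0.4696, 0.0696, 0.2311]
tool_rot: [0.683, 0.73, -0.0, -0.0]
contact_force: [0.3, 0.7, 0.5]
gripper_width: 0.583
grasp_force: 0.0
```

Excellent tracking. A closer look with the wrist camera before descending.

```bash
python3 - <<'E'
from h import *
from rig import status,optics
c=optics.camera("wrist"); cv2.imwrite("pics/w1.png",c["image"][:,:,::-1]); W=cloud(c)
c2=cloud(optics.camera("side"))
for w in(W,c2):
    for nm,lo,hi in(("case",.083,.0905),("bar",.120,.1345)):
        m=(np.linalg.norm(w[...,:2]-A,axis=-1)<.12)&(w[...,2]>lo)&(w[...,2]<hi); print(nm,m.sum(),rect(w[m]) if m.sum()>5 else '')
    print(knob(w)[:2])
print(togo(status.get_obs(),0.))
E
```

```text
case 13716 (array([469.7, 125.1]), array([ 68.3, 172.1]), 3.5)
bar 9456 (array([469.2, 122.5]), array([158.9,  47.2]), 82.8)
(np.float64(0.01247804155114074), 5064)
case 734 (array([467.6, 124. ]), array([ 67.8, 173.7]), 3.6)
bar 482 (array([467.5, 123.7]), array([ 46.4, 165.5]), 13.8)
(np.float64(-0.007446053752395265), 301)
(array([0.47004928, 0.06861464, 0.101     ]), array([-0.00101539,  0.00033217,  0.13015212]), np.float64(0.6106202866709992))
```

View pics/w1.png

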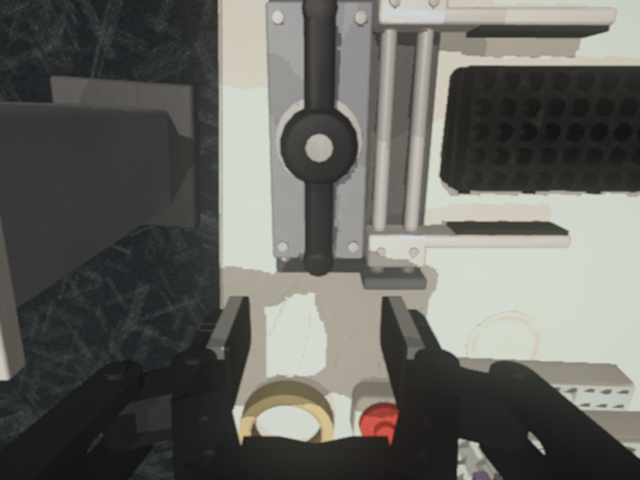

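The wrist view shows the bar vertical (col 318, rows 0–270), hub at (319,147), and fingers centred on the bar line (col ~315). Knob ≈ 0, axis ≈ (0.468, 0.124). Descend and grip.

>>> step_arm(
  deltas=[
    [[0,0.002,0.03],[0,0,0.5],0.05],
    [[0,0.002,0.06],[0,0,0.5],0.05],
    [[0,0.002,0.09],[0,0,0.5],0.05],
    [[0,0.002,0.115],[0,0,0.5],0.05],
    [[0,0.002,0.13],[0,0,0.5],0.05],
  ],
  squeeze=25,
)

```text
clock: 2.7
ee_pos: [0.4707, 0.0697, 0.099]
tool_rot: [0.683, 0.731, -0.001, -0.001]
contact_force: [-0.5, 0.1, 0.9]
gripper_width: 0.585
grasp_force: 0.0
```

>>> step_arm(
  deltas=[
    [[0,0,0],[0,0,0],0.03],
    [[0,0,0],[0,0,0],0.024],
    [[0,0,0],[0,0,0],0.01],
    [[0,0,0],[0,0,0],0.01],
    [[0,0,0],[0,0,0],0.01],
  ],
  squeeze=25,
)

```text
clock: 3.12
ee_pos: [0.472, 0.0697, 0.102]
tool_rot: [0.684, 0.73, 0.0, 0.0]
contact_force: [-1.2, -1.5, -2.7]
gripper_width: 0.207
grasp_force: 29.4
```

>>> step_arm(
  deltas=[
    [[0,-0.0019,0],[0,0,2],0.01],
    [[0.0001,-0.0038,0],[0,0,4],0.01],
    [[0.0002,-0.0048,0],[0,0,5],0.01],
  ],
)

```text
clock: 3.37
ee_pos: [0.4671, 0.0696, 0.102]
tool_rot: [0.716, 0.698, 0.0, 0.0]
contact_force: [-2.2, -2.6, -0.0]
gripper_width: 0.197
grasp_force: 30.1
```

>>> step_arm(
  deltas=[
    [[0,-0.001,0],[0,0,1],0.01],
  ],
)

```text
clock: 3.45
ee_pos: [0.4663, 0.0696, 0.102]
tool_rot: [0.722, 0.692, 0.0, 0.0]
contact_force: [-2.6, -2.3, 4.5]
gripper_width: 0.207
grasp_force: 31.0
```

>>> step_arm(
  deltas=[
    [[0,-0.001,0],[0,0,1],0.01],
  ],
)

```text
clock: 3.53
ee_pos: [0.4653, 0.0696, 0.1019]
tool_rot: [0.728, 0.686, 0.0, 0.0]
contact_force: [-2.2, -1.8, 8.4]
gripper_width: 0.207
grasp_force: 31.4
```

>>> step_arm(
  deltas=[
    [[0,-0.001,0],[0,0,1],0.01],
  ],
)

```text
clock: 3.62
ee_pos: [0.4643, 0.0697, 0.1019]
tool_rot: [0.734, 0.68, 0.0, 0.0]
contact_force: [-3.2, -2.8, 8.3]
gripper_width: 0.207
grasp_force: 31.4
```

>>> step_arm(
  deltas=[
    [[0,-0.001,0],[0,0,1],0.01],
  ],
)

```text
clock: 3.7
ee_pos: [0.4634, 0.0698, 0.1019]
tool_rot: [0.739, 0.673, 0.0, 0.0]
contact_force: [-2.9, -2.3, 9.2]
gripper_width: 0.204
grasp_force: 31.4
```

>>> step_arm(
  deltas=[
    [[0,-0.001,0],[0,0,1],0.01],
  ],
)

```text
clock: 3.78
ee_pos: [0.4624, 0.0699, 0.1019]
tool_rot: [0.745, 0.667, 0.0, 0.001]
contact_force: [-3.2, -2.9, 8.5]
gripper_width: 0.204
grasp_force: 31.3
```

>>> step_arm(
  deltas=[
    [[0,-0.001,0],[0,0,1],0.01],
    [[0,-0.002,0],[0,0,2],0.01],
    [[0.0001,-0.003,0],[0,0,3],0.01],
  ],
)

```text
clock: 4.03
ee_pos: [0.4595, 0.0703, 0.1019]
tool_rot: [0.763, 0.647, 0.0, 0.001]
contact_force: [-2.7, -3.8, 8.3]
gripper_width: 0.206
grasp_force: 31.2
```

>>> step_arm(
  deltas=[
    [[0,-0.001,0],[0,0,1],0.01],
  ],
)

```text
clock: 4.12
ee_pos: [0.4586, 0.0704, 0.102]
tool_rot: [0.768, 0.64, 0.001, 0.001]
contact_force: [-1.8, -2.9, 7.7]
gripper_width: 0.205
grasp_force: 31.2
```

>>> step_arm(
  deltas=[
    [[0,-0.001,0],[0,0,1],0.01],
  ],
)

```text
clock: 4.2
ee_pos: [0.4576, 0.0706, 0.102]
tool_rot: [0.774, 0.634, 0.001, 0.001]
contact_force: [-1.9, -3.6, 7.6]
gripper_width: 0.209
grasp_force: 31.1
```

>>> step_arm(
  deltas=[
    [[0,-0.001,0],[0,0,1],0.01],
  ],
)

```text
clock: 4.28
ee_pos: [0.4566, 0.0708, 0.1019]
tool_rot: [0.779, 0.627, 0.001, 0.001]
contact_force: [-2.3, -4.1, 6.9]
gripper_width: 0.209
grasp_force: 31.1
```

>>> step_arm(
  deltas=[
    [[0,-0.001,0],[0,0,1],0.01],
  ],
)

```text
clock: 4.37
ee_pos: [0.4558, 0.071, 0.102]
tool_rot: [0.785, 0.62, 0.001, 0.001]
contact_force: [1.0, -4.2, 4.8]
gripper_width: 0.208
grasp_force: 31.2
```

>>> step_arm(
  deltas=[
    [[0,-0.001,0],[0,0,1],0.01],
  ],
)

```text
clock: 4.45
ee_pos: [0.4554, 0.0711, 0.102]
tool_rot: [0.79, 0.613, 0.001, 0.001]
contact_force: [5.4, -7.6, 1.5]
gripper_width: 0.207
grasp_force: 35.0
```

>>> step_arm(
  deltas=[
    [[0,-0.001,0],[0,0,0],0.01],
  ],
)

```text
clock: 4.53
ee_pos: [0.4552, 0.0712, 0.1021]
tool_rot: [0.79, 0.613, 0.001, 0.002]
contact_force: [10.8, -10.2, -4.7]
gripper_width: 0.204
grasp_force: 33.4
```

>>> step_arm(
  deltas=[
    [[0,0,0],[0,0,0],0.01],
  ],
)

```text
clock: 4.62
ee_pos: [0.4553, 0.0712, 0.102]
tool_rot: [0.79, 0.614, 0.002, 0.002]
contact_force: [6.6, -7.4, -0.0]
gripper_width: 0.205
grasp_force: 33.3
```

>>> step_arm(
  deltas=[
    [[0,-0.0006,0],[0,0,0],0.01],
  ],
)

```text
clock: 4.7
ee_pos: [0.4553, 0.0712, 0.1021]
tool_rot: [0.79, 0.614, 0.002, 0.002]
contact_force: [11.9, -11.0, -6.2]
gripper_width: 0.203
grasp_force: 32.7
```

>>> step_arm(
  deltas=[
    [[0,0.002,0],[0,0,-1],0.01],
    [[0.0001,0.0044,0],[0,0,-3.5],0.01],
    [[0.0003,0.0068,0],[0,0,-6],0.01],
    [[0.0006,0.0092,0],[0,0,-8.5],0.01],
    [[0.001,0.0115,0],[0,0,-11],0.01],
  ],
)

```text
clock: 5.12
ee_pos: [0.4648, 0.0697, 0.102]
tool_rot: [0.727, 0.687, 0.001, 0.001]
contact_force: [-0.8, -3.7, 7.4]
gripper_width: 0.204
grasp_force: 30.7
```

>>> step_arm(
  deltas=[
    [[0,0.0024,0],[0,0,-2.5],0.01],
    [[0.0002,0.0048,0],[0,0,-5],0.01],
    [[0.0005,0.0072,0],[0,0,-7.5],0.01],
    [[0.0008,0.0096,0],[0,0,-10],0.01],
    [[0.0013,0.0119,0],[0,0,-12.5],0.01],
  ],
)

```text
clock: 5.53
ee_pos: [0.4768, 0.0703, 0.102]
tool_rot: [0.648, 0.762, 0.001, 0.001]
contact_force: [-0.2, -4.5, 6.2]
gripper_width: 0.207
grasp_force: 30.6
```

>>> step_arm(
  deltas=[
    [[0,0.0019,0],[0,0,-2],0.01],
    [[0.0001,0.0038,0],[0,0,-4],0.01],
    [[0.0002,0.0048,0],[0,0,-5],0.01],
  ],
)

```text
clock: 5.78
ee_pos: [0.4816, 0.0713, 0.102]
tool_rot: [0.614, 0.789, 0.001, 0.001]
contact_force: [-0.6, -5.5, 6.6]
gripper_width: 0.207
grasp_force: 30.8
```

>>> step_arm(
  deltas=[
    [[0,0.001,0],[0,0,-1],0.01],
    [[0,0.002,0],[0,0,-2],0.01],
  ],
)

```text
clock: 5.95
ee_pos: [0.4834, 0.0718, 0.102]
tool_rot: [0.6, 0.8, 0.0, 0.001]
contact_force: [-0.0, -3.7, 6.4]
gripper_width: 0.203
grasp_force: 30.7
```

>>> step_arm(
  deltas=[
    [[0,0.001,0],[0,0,-1],0.01],
  ],
)

```text
clock: 6.03
ee_pos: [0.4843, 0.072, 0.1019]
tool_rot: [0.593, 0.805, 0.0, 0.001]
contact_force: [-0.9, -4.3, 6.6]
gripper_width: 0.206
grasp_force: 30.7
```

>>> step_arm(
  deltas=[
    [[0,0.001,0],[0,0,-1],0.01],
  ],
)

```text
clock: 6.12
ee_pos: [0.4852, 0.0723, 0.102]
tool_rot: [0.586, 0.81, 0.0, 0.001]
contact_force: [-1.3, -3.8, 6.5]
gripper_width: 0.206
grasp_force: 30.7
```

>>> step_arm(
  deltas=[
    [[0,0.001,0],[0,0,-1],0.01],
  ],
)

```text
clock: 6.2
ee_pos: [0.4861, 0.0727, 0.102]
tool_rot: [0.579, 0.815, 0.0, 0.001]
contact_force: [-1.0, -3.9, 7.2]
gripper_width: 0.205
grasp_force: 30.7
```

>>> step_arm(
  deltas=[
    [[0,0.001,0],[0,0,-1],0.01],
  ],
)

```text
clock: 6.28
ee_pos: [0.4871, 0.073, 0.102]
tool_rot: [0.572, 0.82, 0.0, 0.001]
contact_force: [-2.1, -5.2, 7.0]
gripper_width: 0.204
grasp_force: 30.7
```

>>> step_arm(
  deltas=[
    [[0,0.001,0],[0,0,-1],0.01],
  ],
)

```text
clock: 6.37
ee_pos: [0.488, 0.0733, 0.102]
tool_rot: [0.565, 0.825, 0.0, 0.001]
contact_force: [-1.3, -4.3, 7.6]
gripper_width: 0.207
grasp_force: 30.8
```

>>> step_arm(
  deltas=[
    [[0,0.001,0],[0,0,-0.5],0.01],
  ],
)

```text
clock: 6.45
ee_pos: [0.4886, 0.0736, 0.1019]
tool_rot: [0.561, 0.828, 0.0, 0.0]
contact_force: [-5.3, -6.9, 11.0]
gripper_width: 0.204
grasp_force: 31.3
```

>>> step_arm(
  deltas=[
    [[0,0.001,0],[0,0,-0.5],0.01],
  ],
)

```text
clock: 6.53
ee_pos: [0.4892, 0.0738, 0.1019]
tool_rot: [0.558, 0.83, -0.0, 0.0]
contact_force: [-6.5, -8.7, 13.8]
gripper_width: 0.204
grasp_force: 31.7
```

>>> step_arm(
  deltas=[
    [[0,0.001,0],[0,0,0],0.01],
  ],
)

```text
clock: 6.62
ee_pos: [0.4896, 0.074, 0.1019]
tool_rot: [0.558, 0.83, -0.001, -0.0]
contact_force: [-11.3, -12.7, 17.5]
gripper_width: 0.204
grasp_force: 33.6
```

>>> step_arm(
  deltas=[
    [[0,-0.0025,0],[0,0,1],0.01],
    [[0.0001,-0.005,0],[0,0,3.5],0.01],
    [[0.0003,-0.0074,0],[0,0,6],0.01],
    [[0.0006,-0.0098,0],[0,0,8.5],0.01],
    [[0.001,-0.0121,0],[0,0,11],0.01],
  ],
)

```text
clock: 7.03
ee_pos: [0.4791, 0.0707, 0.102]
tool_rot: [0.636, 0.772, 0.0, 0.001]
contact_force: [-1.6, -5.6, 8.5]
gripper_width: 0.203
grasp_force: 31.3
```

>>> step_arm(
  deltas=[
    [[0,-0.0024,0],[0,0,2.5],0.01],
    [[0.0002,-0.0048,0],[0,0,5],0.01],
    [[0.0005,-0.0072,0],[0,0,7.5],0.01],
    [[0.0008,-0.0096,0],[0,0,10],0.01],
    [[0.0013,-0.0119,0],[0,0,12.5],0.01],
  ],
)

```text
clock: 7.45
ee_pos: [0.4671, 0.0696, 0.1019]
tool_rot: [0.716, 0.698, 0.0, 0.001]
contact_force: [-1.5, -5.2, 7.8]
gripper_width: 0.207
grasp_force: 31.2
```

>>> step_arm(
  deltas=[
    [[0,-0.0019,0],[0,0,2],0.01],
    [[0.0001,-0.0038,0],[0,0,4],0.01],
    [[0.0003,-0.0058,0],[0,0,6],0.01],
    [[0.0005,-0.0077,0],[0,0,8],0.01],
  ],
)

```text
clock: 7.78
ee_pos: [0.4595, 0.0703, 0.1019]
tool_rot: [0.763, 0.647, 0.0, 0.001]
contact_force: [-1.4, -6.0, 8.0]
gripper_width: 0.203
grasp_force: 31.1
```

>>> step_arm(
  deltas=[
    [[0,-0.001,0],[0,0,1],0.01],
    [[0,-0.002,0],[0,0,2],0.01],
  ],
)

```text
clock: 7.95
ee_pos: [0.4575, 0.0706, 0.1019]
tool_rot: [0.774, 0.634, 0.0, 0.001]
contact_force: [-1.4, -6.4, 7.9]
gripper_width: 0.208
grasp_force: 31.0
```

>>> step_arm(
  deltas=[
    [[0,-0.001,0],[0,0,1],0.01],
    [[0,-0.002,0],[0,0,2],0.01],
  ],
)

```text
clock: 8.12
ee_pos: [0.4557, 0.071, 0.1019]
tool_rot: [0.785, 0.62, 0.001, 0.001]
contact_force: [-0.2, -6.0, 6.3]
gripper_width: 0.205
grasp_force: 31.0
```

>>> step_arm(
  deltas=[
    [[0,-0.001,0],[0,0,1],0.01],
  ],
)

```text
clock: 8.2
ee_pos: [0.4547, 0.0713, 0.102]
tool_rot: [0.79, 0.613, 0.001, 0.001]
contact_force: [-1.1, -6.2, 8.6]
gripper_width: 0.206
grasp_force: 30.9
```

>>> step_arm(
  deltas=[
    [[0,-0.001,0],[0,0,0],0.01],
  ],
)

```text
clock: 8.28
ee_pos: [0.4543, 0.0714, 0.102]
tool_rot: [0.79, 0.613, 0.001, 0.001]
contact_force: [5.6, -11.2, -0.1]
gripper_width: 0.203
grasp_force: 29.8
```

>>> step_arm(
  deltas=[
    [[0,-0.0005,0],[0,0,1],0.01],
  ],
)

```text
clock: 8.37
ee_pos: [0.4538, 0.0715, 0.102]
tool_rot: [0.795, 0.607, 0.001, 0.001]
contact_force: [-1.0, -6.6, 6.4]
gripper_width: 0.21
grasp_force: 30.8
```

>>> step_arm(
  deltas=[
    [[0,-0.0005,0],[0,0,1],0.01],
  ],
)

```text
clock: 8.45
ee_pos: [0.4529, 0.0717, 0.102]
tool_rot: [0.801, 0.599, 0.001, 0.001]
contact_force: [-2.0, -5.3, 8.4]
gripper_width: 0.204
grasp_force: 31.2
```

Past the old stop with little force: it's free. Continuing clockwise.

>>> step_arm(
  deltas=[
    [[0,-0.0024,0],[0,0,2.5],0.01],
    [[0.0002,-0.0048,0],[0,0,5],0.01],
    [[0.0005,-0.0072,0],[0,0,7.5],0.01],
    [[0.0008,-0.0096,0],[0,0,10],0.01],
  ],
)

```text
clock: 8.78
ee_pos: [0.4438, 0.0753, 0.102]
tool_rot: [0.85, 0.527, 0.001, 0.001]
contact_force: [-0.4, -5.1, 6.6]
gripper_width: 0.21
grasp_force: 30.9
```

>>> step_arm(
  deltas=[
    [[0,-0.0024,0],[0,0,2.5],0.01],
    [[0.0002,-0.0048,0],[0,0,5],0.01],
    [[0.0005,-0.0072,0],[0,0,7.5],0.01],
    [[0.0008,-0.0096,0],[0,0,10],0.01],
  ],
)

```text
clock: 9.12
ee_pos: [0.4355, 0.0803, 0.1019]
tool_rot: [0.893, 0.45, 0.001, 0.001]
contact_force: [0.3, -6.4, 7.7]
gripper_width: 0.209
grasp_force: 30.9
```

>>> step_arm(
  deltas=[
    [[0,-0.0019,0],[0,0,2],0.01],
    [[0.0001,-0.0038,0],[0,0,4],0.01],
  ],
)

```text
clock: 9.28
ee_pos: [0.4325, 0.0826, 0.1019]
tool_rot: [0.908, 0.419, 0.001, 0.001]
contact_force: [-1.6, -6.1, 8.4]
gripper_width: 0.203
grasp_force: 30.9
```

```bash
python3 - <<'E'
from h import *
from rig import status,optics
o=status.get_obs(); R=Ro.from_quat(o["tool_rot"]).as_matrix(); y=R[:,1]
print(o["ee_pos"],R.T@o["contact_force"],o["moment"],"theta",YAW-np.arctan2(y[1],y[0]))
d=o["ee_pos"][:2]-[.468,.124]; print(np.linalg.norm(d),YAW-np.pi/2-np.arctan2(d[1],d[0]))
c=optics.camera("side"); cv2.imwrite("pics/s2.png",cv2.resize(c["image"][150:310,230:450,::-1],None,fx=3,fy=3))
E
```

```text
[0.43253968 0.08262159 0.10194585] [-5.67330583  2.81247854 -8.43876895] [-1.00876827  0.17377071  0.17015339] theta 0.7702296717665601
0.054494100843502244 0.7731075450909337
```

View pics/s2.png

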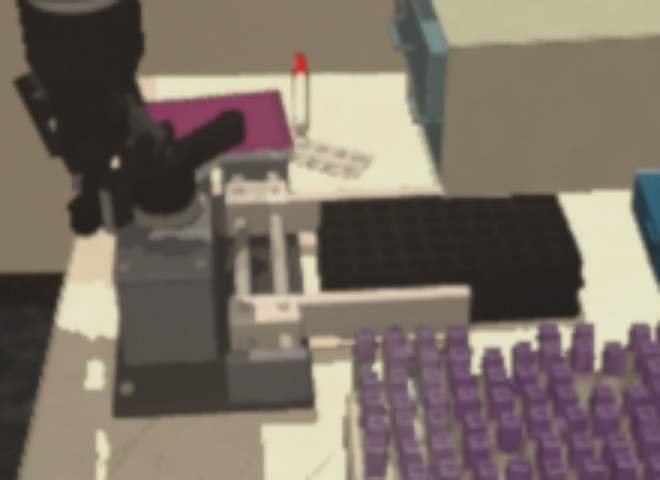

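The crop shows the knob turned, with its far wing at (215,135), and both jaws drawn in close to the rack: left at (300,205), right at (380,310). Now on in 1° steps until it clamps.

>>> step_arm(
  deltas=[
    [[0,-0.001,0],[0,0,1],0.01],
    [[0,-0.0019,0],[0,0,2],0.01],
    [[0.0001,-0.0029,0],[0,0,3],0.01],
  ],
)

```text
clock: 9.58
ee_pos: [0.4304, 0.0845, 0.1019]
tool_rot: [0.918, 0.396, 0.001, 0.001]
contact_force: [-0.3, -7.1, 9.1]
gripper_width: 0.205
grasp_force: 31.0
```

>>> step_arm(
  deltas=[
    [[0,-0.001,0],[0,0,1],0.01],
    [[0,-0.0019,0],[0,0,2],0.01],
  ],
)

```text
clock: 9.75
ee_pos: [0.4291, 0.0858, 0.102]
tool_rot: [0.925, 0.38, 0.001, 0.001]
contact_force: [0.1, -6.1, 8.4]
gripper_width: 0.205
grasp_force: 30.9
```

>>> step_arm(
  deltas=[
    [[0,-0.001,0],[0,0,1],0.01],
  ],
)

```text
clock: 9.83
ee_pos: [0.4284, 0.0865, 0.1019]
tool_rot: [0.928, 0.372, 0.001, 0.001]
contact_force: [-0.9, -7.9, 7.9]
gripper_width: 0.21
grasp_force: 30.9
```

>>> step_arm(
  deltas=[
    [[0,-0.001,0],[0,0,1],0.01],
  ],
)

```text
clock: 9.92
ee_pos: [0.4277, 0.0873, 0.102]
tool_rot: [0.932, 0.363, 0.001, 0.001]
contact_force: [-0.2, -8.0, 8.4]
gripper_width: 0.205
grasp_force: 30.9
```

>>> step_arm(
  deltas=[
    [[0,-0.001,0],[0,0,1],0.01],
  ],
)

```text
clock: 10.0
ee_pos: [0.4272, 0.0879, 0.102]
tool_rot: [0.935, 0.355, 0.001, 0.001]
contact_force: [2.4, -15.8, 5.1]
gripper_width: 0.208
grasp_force: 31.1
```

>>> step_arm(
  deltas=[
    [[0,-0.001,0],[0,0,1],0.01],
  ],
)

```text
clock: 10.08
ee_pos: [0.4271, 0.0882, 0.102]
tool_rot: [0.938, 0.348, 0.001, 0.001]
contact_force: [5.8, -22.0, 4.2]
gripper_width: 0.203
grasp_force: 35.8
```

>>> step_arm(
  deltas=[
    [[0,-0.001,0],[0,0,0.5],0.01],
  ],
)

```text
clock: 10.17
ee_pos: [0.427, 0.0885, 0.1021]
tool_rot: [0.939, 0.344, 0.002, 0.002]
contact_force: [8.6, -32.4, 1.2]
gripper_width: 0.205
grasp_force: 38.8
```

Firmly clamped (about 25–30 N at the wing). Ease the push slightly, then release and rise.

>>> step_arm(
  deltas=[
    [[0,0.0008,0],[0,0,0],0.01],
    [[0,0.0013,0],[0,0,0],0.01],
  ],
)

```text
clock: 10.33
ee_pos: [0.4272, 0.0881, 0.102]
tool_rot: [0.939, 0.344, 0.001, 0.001]
contact_force: [1.4, -9.8, 7.1]
gripper_width: 0.204
grasp_force: 40.0
```

>>> step_arm(
  deltas=[
    [[0,0,0],[0,0,0],0.025],
    [[0,0,0],[0,0,0],0.035],
    [[0,0,0],[0,0,0],0.045],
    [[0,0,0],[0,0,0],0.045],
    [[0,0,0],[0,0,0],0.045],
  ],
)

```text
clock: 10.75
ee_pos: [0.4258, 0.0889, 0.1013]
tool_rot: [0.939, 0.343, 0.0, -0.0]
contact_force: [-0.2, -1.1, -0.3]
gripper_width: 0.525
grasp_force: 0.0
```

>>> step_arm(
  deltas=[
    [[0,0,-0.01],[0,0,0],0.045],
    [[0,0,-0.03],[0,0,0],0.045],
    [[0,0,-0.06],[0,0,0],0.045],
    [[0,0,-0.09],[0,0,0],0.045],
    [[0,0,-0.12],[0,0,0],0.045],
  ],
)

```text
clock: 11.17
ee_pos: [0.4253, 0.0888, 0.2226]
tool_rot: [0.939, 0.343, -0.0, -0.0]
contact_force: [0.3, -0.2, -0.3]
gripper_width: 0.526
grasp_force: 0.0
```

```bash
python3 - <<'E'
from h import *
from rig import status,optics
o=status.get_obs(); print(o["contact_force"])
cs={n:optics.camera(n) for n in("side","wrist","scene")}
for n,c in cs.items():
    W=cloud(c); 
    print(n,knob(W)[:2])
    d=(W[...,:2]-[.468,.124])@np.array([[np.cos(YAW),-np.sin(YAW)],[np.sin(YAW),np.cos(YAW)]])
    b=c["image"].max(-1)
    m=(W[...,2]>.044)&(W[...,2]<.053)&(d[...,0]>.13)&(d[...,0]<.2)&(abs(d[...,1])<.1)
    yy=d[...,1]
    for nm,q in(("rack",yy[m&(b<60)]),("jawL",yy[m&(b>110)&(yy>0)]),("jawR",yy[m&(b>110)&(yy<0)])):
        print(nm,len(q),np.percentile(q,[2,98]).round(4) if len(q) else'')
cv2.imwrite("pics/w3.png",cs["wrist"]["image"][:,:,::-1]);cv2.imwrite("pics/s3.png",cs["side"]["image"][:,:,::-1])
E
```

```text
[ 0.32251892 -0.2415244  -0.29699242]
side (np.float64(0.8860039439750409), 491)
rack 711 [-0.0467  0.0521]
jawL 81 [0.0557 0.0675]
jawR 176 [-0.0687 -0.0513]
wrist (np.float64(0.9036306452718541), 5259)
rack 961 [-0.0541 -0.0179]
jawL 0 
jawR 949 [-0.067  -0.0557]
scene (np.float64(0.8906552547944369), 412)
rack 596 [-0.0468  0.0533]
jawL 69 [0.0562 0.0689]
jawR 128 [-0.0675 -0.051 ]
```

View pics/w3.png

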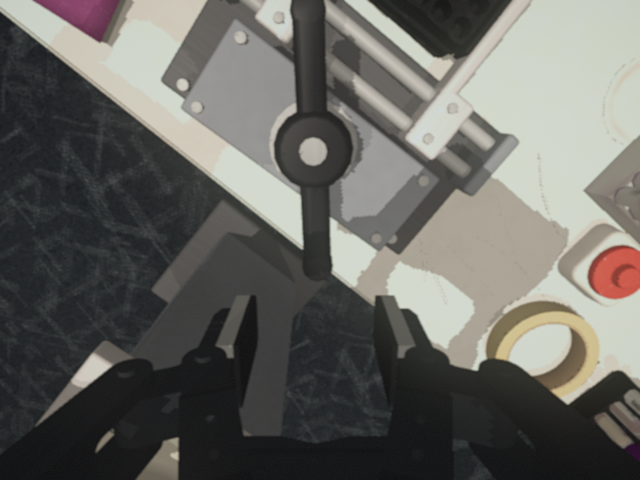

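View pics/s3.png

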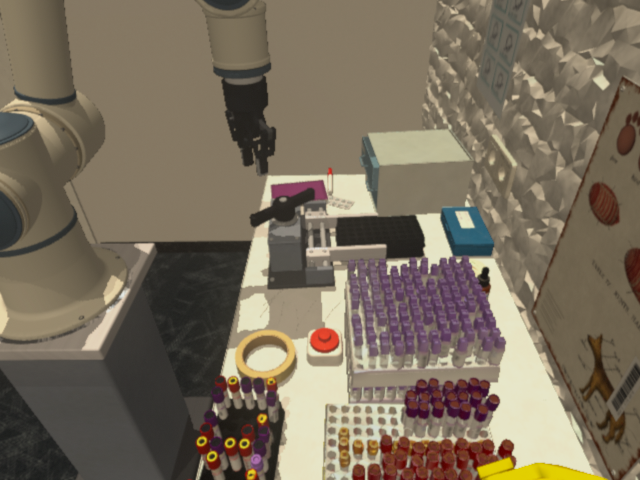

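Both views show the knob at about 0.89–0.90 with its wings clear of the gripper. The jaws, with inner faces at about ±53 mm, sit on the rack on both sides. The tape at (265,352) and the timer at (325,343) in the side view haven't moved. Handing in.

```bash
python3 -c "
from rig import job
print(job.finish_job())"
```

```text
the job is handed in; nothing more can be done
None
```

The knob broke free after one clockwise and one anticlockwise stroke. I then turned it clockwise to about 0.9 rad, and both jaws now hold the rack firmly. The gripper is clear, the tape and timer are where they were, and the job is handed in at about 11 s; no verdict came back.

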